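# Isolate, clear and re-energise the saw's roller table

### The job

The saw's powered roller table has stopped with offcuts lying on it: turn the rotary isolator on the switch box off before you touch anything on the roller table, then put every offcut into the scrap bin and stand the drive lever upright in neutral. Only when that is done, turn the isolator fully back on. Leave the hammer, the spanner and the spray can where they are.

Things in the scene. Friction and masses are not known exactly. Their poses are not given: they have to be found in the camera images.
- roller_table: Fixed roller table, 256 mm (x) by 400 mm (y), origin on the bench under its middle. Steel rollers along x with filler plates act as a rigid flat deck (236 x 396 mm, 90 mm above the bench); they do not turn. Green side channels along y at x = +-124 mm stand 8 mm above the deck. At its +y end a grey gearbox, 76 mm high, carries the drive lever, a motor behind it.
- drive_lever (a joint): Reversing lever of the roller drive: 12 mm steel rod with a black 36 mm ball knob, its centre 130 mm from the pivot. 0 = upright = neutral; positive leans to the table's +x (away from the robot), negative towards the robot; range -0.9 to 0.9 rad. Starts leaning away by 0.38 to 0.75. No detents: friction (0.28 N m, about 2 N at the knob) holds it wherever it is left.
- lever_knob (a point): Centre of the drive lever's ball knob; turns with the lever (its z points along the lever, outwards).
- lever_pivot (a point): The lever's pivot, 85 mm above the bench, fixed to the roller table; the axis runs along this point's y. Beside the lever, 22 mm to +y, stands a thin steel bow of 60 mm radius about the pivot with a small mark at the top for neutral.
- switch_box: Fixed grey switch box, 156 mm (x) by 146 mm (y), 85 mm high, origin at the centre of its underside; two black cable glands on its +x side (away from the robot). It stands to the left or right of the roller table's near edge, the scrap bin on the other side. The isolator's axis is vertical through the box's origin.
- isolator (a joint): Rotary isolator on the switch box: black bar handle 71 mm long, 18 mm thick (12 mm over the last 14 mm at the pointer end), 34 mm high. 0 = off: pointer crosswise to the box's +y (left); 1.57 = on: pointer in line, to the box's +x (cable glands). Growing = clockwise from above. Stops at both ends; a spring snaps it from the middle to the nearer end (0.13 N m at most). Starts on.
- isolator_grip (a point): Point on the isolator's axis, at the height to grip: 119 mm above the bench, 10 mm below the top of the handle, whose sides go 24 mm down from this point. Turns with the handle: its y points along the handle to the pointer end, x across the 18 mm thickness, z up.
- scrap_bin: Fixed open bin of bare sheet steel, 210 mm (x) by 180 mm (y), 100 mm high, walls and floor 3 mm, origin at the centre of its underside.
- tube_a: Offcut of square steel tube, 40 mm wide, 90 mm long, 40 mm high, wall 3 mm, 0.3 kg; it lies on the roller table at the start. Origin at its centre, long side along its y, width along x, height along z. May be absent (None).
- tube_b: Offcut of rectangular steel tube, 60 mm wide, 80 mm long, 30 mm high, wall 3 mm, 0.3 kg; it lies on the roller table at the start. Origin at its centre, long side along its y, width along x, height along z. May be absent (None).
- channel_a: Offcut of dark steel channel, 50 mm wide, 95 mm long, 30 mm high, 5 mm thick, open side up (+z), 0.4 kg; it lies on the roller table at the start. Origin at its centre, long side along its y, width along x, height along z. May be absent (None).
- channel_b: Offcut of dark steel channel, 50 mm wide, 75 mm long, 30 mm high, 5 mm thick, open side up (+z), 0.3 kg; it lies on the roller table at the start. Origin at its centre, long side along its y, width along x, height along z. May be absent (None).
- bar_a: Offcut of solid flat steel bar, 40 mm wide, 95 mm long, 15 mm high, 0.45 kg; it lies on the roller table at the start. Origin at its centre, long side along its y, width along x, height along z. May be absent (None).
- bar_b: Offcut of solid dark flat steel bar, 50 mm wide, 80 mm long, 18 mm high, 0.56 kg; it lies on the roller table at the start. Origin at its centre, long side along its y, width along x, height along z. May be absent (None).
- hammer: Bystander: hammer with a wooden handle, 260 mm long, lying on the bench to the right; origin in the middle of its length, on the underside.
- spanner: Bystander: steel spanner, 200 mm long, lying on the bench beyond the roller table; origin at its middle, on the underside.
- spray_can: Bystander: plain aluminium spray can, 66 mm in diameter, 170 mm high, standing beyond the roller table; origin at the centre of its underside.
Mind the look-alikes: they are no part of the job. Leave any orange look-alike of the tube_a alone. What is shaped like the switch_box but brown is not meant.

How it is judged:
On the way, in this order (a step that is already met when the one before it is completed fails the run):
1. the isolator is switched off (value of joint isolator below 0.17 rad), for 0.2 s.
2. with the isolator off, every offcut is in the scrap bin and the drive lever stands in neutral (value of joint isolator below 0.17 rad and x of tube_a in the frame of scrap_bin between -0.105 and 0.105 m and y of tube_a in the frame of scrap_bin between -0.09 and 0.09 m and z of tube_a in the frame of scrap_bin between 0 and 0.1 m and x of tube_b in the frame of scrap_bin between -0.105 and 0.105 m and y of tube_b in the frame of scrap_bin between -0.09 and 0.09 m and z of tube_b in the frame of scrap_bin between 0 and 0.1 m and x of channel_a in the frame of scrap_bin between -0.105 and 0.105 m and y of channel_a in the frame of scrap_bin between -0.09 and 0.09 m and z of channel_a in the frame of scrap_bin between 0 and 0.1 m and x of channel_b in the frame of scrap_bin between -0.105 and 0.105 m and y of channel_b in the frame of scrap_bin between -0.09 and 0.09 m and z of channel_b in the frame of scrap_bin between 0 and 0.1 m and x of bar_a in the frame of scrap_bin between -0.105 and 0.105 m and y of bar_a in the frame of scrap_bin between -0.09 and 0.09 m and z of bar_a in the frame of scrap_bin between 0 and 0.1 m and x of bar_b in the frame of scrap_bin between -0.105 and 0.105 m and y of bar_b in the frame of scrap_bin between -0.09 and 0.09 m and z of bar_b in the frame of scrap_bin between 0 and 0.1 m and value of joint drive_lever between -0.12 and 0.12 rad), for 0.2 s.
3. the isolator is switched on again (value of joint isolator above 1.4 rad), for 0.2 s.
At the end, for the whole second after the job is handed in: The isolator is on (past 1.4 rad), the drive lever within 0.12 rad of upright, and the centre of every offcut present lies inside the scrap bin below its rim, at rest (value of joint isolator above 1.4 rad and value of joint drive_lever between -0.12 and 0.12 rad and x of tube_a in the frame of scrap_bin between -0.105 and 0.105 m and y of tube_a in the frame of scrap_bin between -0.09 and 0.09 m and z of tube_a in the frame of scrap_bin between 0 and 0.1 m and x of tube_b in the frame of scrap_bin between -0.105 and 0.105 m and y of tube_b in the frame of scrap_bin between -0.09 and 0.09 m and z of tube_b in the frame of scrap_bin between 0 and 0.1 m and x of channel_a in the frame of scrap_bin between -0.105 and 0.105 m and y of channel_a in the frame of scrap_bin between -0.09 and 0.09 m and z of channel_a in the frame of scrap_bin between 0 and 0.1 m and x of channel_b in the frame of scrap_bin between -0.105 and 0.105 m and y of channel_b in the frame of scrap_bin between -0.09 and 0.09 m and z of channel_b in the frame of scrap_bin between 0 and 0.1 m and x of bar_a in the frame of scrap_bin between -0.105 and 0.105 m and y of bar_a in the frame of scrap_bin between -0.09 and 0.09 m and z of bar_a in the frame of scrap_bin between 0 and 0.1 m and x of bar_b in the frame of scrap_bin between -0.105 and 0.105 m and y of bar_b in the frame of scrap_bin between -0.09 and 0.09 m and z of bar_b in the frame of scrap_bin between 0 and 0.1 m and linear speed of each of tube_a, tube_b, channel_a, channel_b, bar_a, bar_b below 0.05 m/s); the robot touches nothing.
It fails at once if an offcut, the roller table or its lever is touched by the gripper's fingers while the isolator is on (value of joint isolator above 0.8 rad and (contact force between the fingers and tube_a above 1 N or contact force between the fingers and tube_b above 1 N or contact force between the fingers and channel_a above 1 N or contact force between the fingers and channel_b above 1 N or contact force between the fingers and bar_a above 1 N or contact force between the fingers and bar_b above 1 N or contact force between the fingers and roller_table above 1 N)).
It fails at once if the hammer, spanner or spray can is shifted by more than 30 mm (distance of any of hammer, spanner, spray_can from where it was at the start of the episode above 0.03 m).
Of tube_a, tube_b, channel_a, channel_b, bar_a, bar_b only 4 to 6 are there at a start; the rules pass over those that are not, and their reading is None.
At some moment in a run one of tube_a, tube_b, channel_a, channel_b, bar_a, bar_b may be knocked a few centimetres aside while the robot is not near it.
Once in a run the grip may slacken for a moment while it holds something.
It also fails if it takes over 210 s, if anything falls off the work surface, if the arm or the gripper's body presses on something with over 40 N, if the wrist force passes 120 N, or if a joint passes its speed limit or range.

### The arm

A 6-joint arm with a two-finger parallel gripper is mounted at the origin on the work surface. World frame = base frame: x ahead of the robot, y to its left, z up, the work surface at z = 0. Lengths are in m, angles in rad, forces in N, time in s.
With the tool pointing down it reaches from about 0.275 to 1 m from the base axis. Payload 8.4 kg.
Tool frame: the origin (TCP) lies at the very end of the fingers, on their centre line; the grasp point (between the pads) lies 19 mm behind it (arm.hold_point_z is the z of the grasp point in the tool frame, in m); z points along the fingers, y is the line along which they close (so a half turn about z gives the same grasp; the last joint's range is limited). The gripper opens to 85 mm and grips with 20 to 120 N. Pads are 22 mm wide; open, the fingers measure 114 mm over their backs; the gripper's body (76 mm by 85 mm) begins 54 mm behind the grasp point. The pads swing forward as they close: fully open they stand 13 mm farther back than shut.
Start: joints at [1.297, 0.353, 1.633, -0, 1.155, -0.002], TCP at [0.168, 0.602, 0.231] pointing down, gripper open.
Joint ranges: [-2.63, 2.63], [-0.92, 2.1], [0.06, 2.66], [-1.3, 4.44], [0, 2.69], [-3.02, 3.02]. Speed limits (rad/s): [2.22, 2.22, 2.79, 3.14, 3.14, 3.14].

### API

Orientations are given as a unit quaternion [x, y, z, w].
In Python, from station import arm gives the robot as it stands.
- The arm moves only by the tool jog_arm, never from a script. Its argument "plan" is a list that holds one entry, the list of rows, each a list of 7 numbers: the shift along the tool's x, y, z in m, then the turn, a rotation vector about the tool's x, y, z in rad, then the closure in counts, from 0 (fully open) to 255 (shut). A call has 1 to 20 rows; each row is the pose to reach, as a shift and turn from the pose commanded when the call began, along the tool's axes at that moment; what a row does not reach only later rows make up. A row lasts 1/8 s, in which the tool goes at most 62.5 mm and 10.7 degrees, less where a joint would pass 70% of its speed; a pose out of reach is approached as far as the arm can. A call with a gripper value outside its range is refused whole. The fingers move at their own pace and stop on an object; "newtons" is the grip in N (left out, the last holds). Time passes only in rows, so rows that repeat a pose let the fingers close. It gives the time, the measured TCP pose, the force, the opening and the grip force at its end, in the units of the state.
- arm.get_obs(): the state, without advancing time (a new reading comes with each control period).
- arm.camera(name): name is "side" or "top"; returns (picture, depth): 384x512x3 uint8, blue, green, red; 384x512 float32, m along the optical axis (not along the pixel's ray), 0 where there is no reading.
- arm.camera_params(name): a dict with "vertical_fov" (degrees; the focal length in pixels is half the picture's height over the tangent of half this angle, whatever the lens; pixels are square), "cx", "cy" (the principal point, pixels), "xyz" and "attitude" of the camera in the world. Camera axes: x right, y down, z forward; pixel columns grow to the right and rows downward; lengths in m; the calibration is good to about 2 mm. A picture is of the moment at which its call begins. camera_params takes no time and is no camera call.
- arm.hand_in(): hands the job in; it is judged then, once.
The state is a dict: "t": time; "qpos": joint angles; "qd": joint speeds; "effort": joint torques, N m; "position": TCP position; "tcp_rot": TCP orientation; "force": force on the tool from outside, world axes, zero at the start; "wrist_torque": the same for the moment, N m; "opening": finger opening in m; "grip_force": force on a finger pad.
Only numpy, scipy, OpenCV 4.12 (cv2) and the standard library are available. Lean on these libraries where they do the work, as an engineer would, in place of code of your own. Each camera call takes 0.05 s, during which the arm holds its last target. There are 200 camera calls.

## Working session

There is one attempt and no reset: what is moved stays moved. The work goes in short steps, Python scripts to look and compute and a tool call to move; the robot and the scene stay as the last step left them, time stands still between calls to the robot, and variables do not carry over. Pictures are saved under pics/ and viewed, at most 14 in all, crops included, and the job is handed in when it is done.

Besides the shell and the picture viewer there is one more tool, called after "Emit:" as name(argument=value, ...), one argument or row to a line, values as JSON. jog_arm: Moves the arm, as the interface text tells. Its arguments: {"type":"object","properties":{"plan":{"type":"array"},"newtons":{"type":"number"}},"required":["plan"]}

```bash
mkdir -p pics; ls; cat > h.py <<'E'
import numpy as np, cv2
from scipy.spatial.transform import Rotation as R
from station import arm
def cam(n):
    im,d=arm.camera(n); return im,d,arm.camera_params(n)
def geom(p):
    f=384/2/np.tan(np.radians(p['vertical_fov'])/2)
    a=np.array(p['attitude'],float)
    M=R.from_quat(a).as_matrix() if a.size==4 else (a if a.shape==(3,3) else R.from_rotvec(a).as_matrix())
    return f,p['cx'],p['cy'],M,np.array(p['xyz'])
def cloud(d,p):
    f,cx,cy,M,t=geom(p); v,u=np.mgrid[0:d.shape[0],0:d.shape[1]]
    P=np.stack([(u-cx)*d/f,(v-cy)*d/f,d],-1)@M.T+t; P[d<=0]=np.nan; return P
def onplane(uv,z,p):
    f,cx,cy,M,t=geom(p); uv=np.atleast_2d(np.array(uv,float))
    r=np.c_[(uv-[cx,cy])/f,np.ones(len(uv))]@M.T
    return t+r*((z-t[2])/r[:,2])[:,None]
E
python3 - <<'E'
from h import *
for n in('top','side'):
    im,d,p=cam(n); print(n,p); cv2.imwrite(f'pics/{n}0.png',cv2.resize(im,(800,600)) ); np.savez(f'{n}0.npz',im=im,d=d)
o=arm.get_obs(); print(o,arm.hold_point_z)
E
```

```text
pics
top {'vertical_fov': 53.07272014954197, 'cx': 251.87493252072014, 'cy': 185.75413010094377, 'xyz': array([0.38403054, 0.08196442, 1.34599137]), 'attitude': array([ 0.71104521, -0.69958309,  0.04555637, -0.0540631 ])}
side {'vertical_fov': 56.7728384612133, 'cx': 258.3434309018011, 'cy': 197.96003756939487, 'xyz': array([ 0.12211374, -0.8456091 ,  0.8301983 ]), 'attitude': array([ 0.86151953, -0.19213361,  0.10503202, -0.45807974])}
{'t': 0.1, 'qpos': array([ 1.29662508e+00,  3.53603681e-01,  1.63406196e+00,  7.98283154e-06,
        1.15523727e+00, -2.40005521e-03]), 'qd': array([-2.61473413e-04, -1.66498059e-03, -8.96877016e-04,  1.96753570e-03,
        3.23750280e-04, -6.26684172e-05]), 'effort': array([ 1.47556060e-03, -6.06352186e+01, -3.42819715e+01,  1.80413099e-04,
        3.98091550e-03,  3.13364694e-05]), 'position': array([0.16765143, 0.60163471, 0.23062035]), 'tcp_rot': array([ 1.35469364e-01,  9.90781319e-01, -6.48369223e-04, -9.39219249e-05]), 'force': array([-0.16976015,  0.79813855,  1.30234457]), 'wrist_torque': array([0.03050841, 0.01294086, 0.00999437]), 'grip_force': 0.0, 'opening': 0.0853007143570365} -0.0187
```

View pics/top0.png

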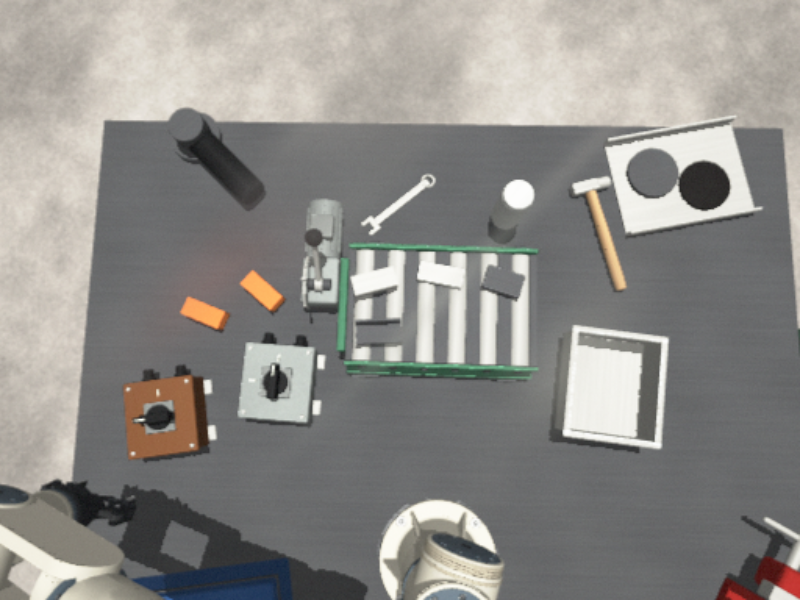

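View pics/side0.png

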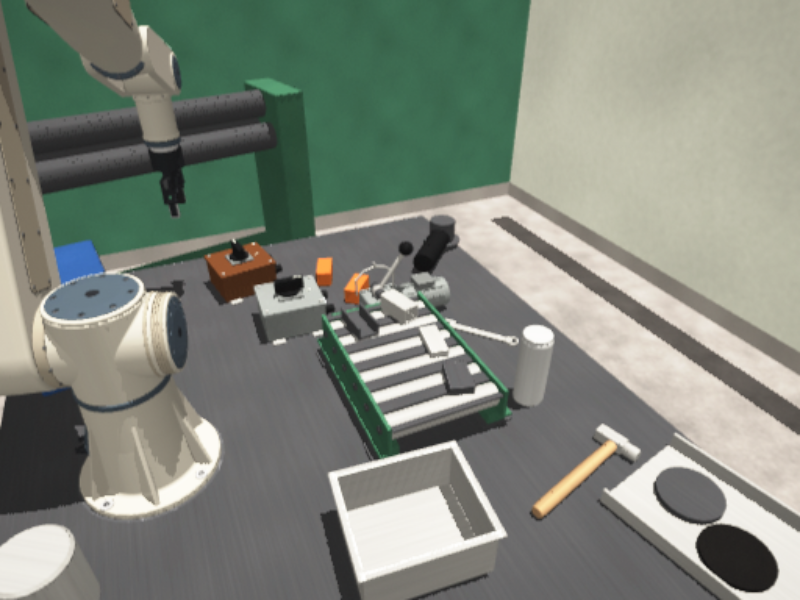

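The top view (800x600) shows these:
- The grey switch box is at (278,382), with its isolator at (275,380). The brown box at (165,417) is the look-alike.
- The orange tubes at (204,313) and (262,291) are look-alikes too.
- The offcuts on the table are light (374,281), light (440,275), dark (503,281) and a dark channel (380,330).
- The bin is at (615,387), and the lever knob at (314,237).

I choose the grey box. Next I measure it and check it in a crop.

```bash
python3 - <<'E'
from h import *
z=np.load('top0.npz');im,d=z['im'],z['d'];p=arm.camera_params('top');P=cloud(d,p);Z=P[...,2]
print('bench z',np.nanmedian(Z[240:260,220:240]))
def rep(m,name,mina=60):
    n,l,s,c=cv2.connectedComponentsWithStats(m.astype(np.uint8))
    for i in range(1,n):
        if s[i,4]<mina: continue
        q=P[l==i]; r=cv2.minAreaRect(q[:,:2].astype(np.float32)*1000)
        print(name,'px',c[i].round(),s[i,4],'z50,95',np.nanpercentile(q[:,2],[50,95]).round(3),'rect c',np.round(r[0],1),'size',np.round(r[1],1),'ang',round(r[2],1))
u,v=np.meshgrid(np.arange(512),np.arange(384))
tab=(u>222)&(u<340)&(v>155)&(v<238)
rep(tab&(Z>.1005)&(Z<.145),'off')
box=(u>150)&(u<206)&(v>212)&(v<275)
rep(box&(Z>.075)&(Z<.092),'box');rep(box&(Z>.115)&(Z<.14),'handle',20)
b=(u>350)&(u<432)&(v>200)&(v<290)
rep(b&(Z>.085)&(Z<.115),'bin');rep(b&(Z<.02),'binfl')
k=(u>188)&(u<222)&(v>130)&(v<200)
rep(k&(Z>.17),'knob',20)
rep((u>215)&(u<350)&(v>150)&(v<250)&(Z>.093)&(Z<.0995),'rail',30)
rep((u>215)&(u<350)&(v>150)&(v<250)&(Z>.080)&(Z<.0945),'deck',300)
a=cv2.resize(im[200:280,145:230],None,fx=4.5,fy=4.5);c=cv2.resize(im[125:245,190:350],None,fx=4.5,fy=4.5)[:,:]
W=np.zeros((540,800,3),np.uint8)
c=cv2.resize(im[130:245,190:345],None,fx=5.1,fy=5.1);cv2.imwrite('pics/c1.png',c);cv2.imwrite('pics/c2.png',a)
E
```

```text
bench z -0.0002114947084513874
off px [281. 175.] 331 z50,95 [0.105 0.108] rect c [597.5   2.5] size [94.7 40.3] ang 80.6
off px [322. 179.] 382 z50,95 [0.108 0.112] rect c [ 584.2 -128.5] size [80.3 50.5] ang 72.5
off px [239. 180.] 381 z50,95 [0.129 0.133] rect c [577.5 140.8] size [41.1 89.6] ang 15.4
off px [241. 204.] 62 z50,95 [0.119 0.123] rect c [498.  132.6] size [ 5.3 91.1] ang 4.2
box px [176. 244.] 1877 z50,95 [0.084 0.089] rect c [368.2 342.1] size [146.7 155.8] ang 86.4
handle px [174. 243.] 135 z50,95 [0.128 0.132] rect c [371.5 341.9] size [18.8 69.6] ang 85.1
bin px [396. 248.] 1100 z50,95 [0.1   0.104] rect c [ 372.6 -357.2] size [199.  226.5] ang 83.3
binfl px [389. 242.] 2506 z50,95 [0.001 0.006] rect c [ 378.3 -385. ] size [281.5 311.1] ang 88.8
binfl px [389. 247.] 2696 z50,95 [0.003 0.009] rect c [ 370.9 -372. ] size [150.4 204.7] ang 83.3
knob px [200. 152.] 112 z50,95 [0.202 0.209] rect c [650.9 258.8] size [32.  33.3] ang 44.7
rail px [255. 157.] 36 z50,95 [0.096 0.099] rect c [656.7  89.8] size [60.2  7.9] ang 87.4
rail px [292. 159.] 57 z50,95 [0.096 0.099] rect c [654.2 -34.2] size [102.5   8.5] ang 88.2
rail px [318. 159.] 32 z50,95 [0.097 0.099] rect c [ 653.7 -121.8] size [53.2  7.7] ang 89.2
rail px [336. 160.] 32 z50,95 [0.096 0.099] rect c [ 651.6 -178.4] size [ 7.7 47.1] ang 1.4
rail px [242. 211.] 236 z50,95 [0.095 0.098] rect c [476.7 130.9] size [38.6 94.7] ang 3.4
rail px [243. 232.] 85 z50,95 [0.097 0.099] rect c [409.6 126.2] size [145.6   7.8] ang 89.0
rail px [285. 234.] 80 z50,95 [0.097 0.099] rect c [407.1 -12.3] size [131.9   7.8] ang 89.1
rail px [326. 235.] 50 z50,95 [0.097 0.099] rect c [ 405.  -145.6] size [ 6.5 76.9] ang 1.0
deck px [282. 198.] 7215 z50,95 [0.087 0.092] rect c [533.4   8.9] size [416.7 251.9] ang 89.0
```

View pics/c1.png

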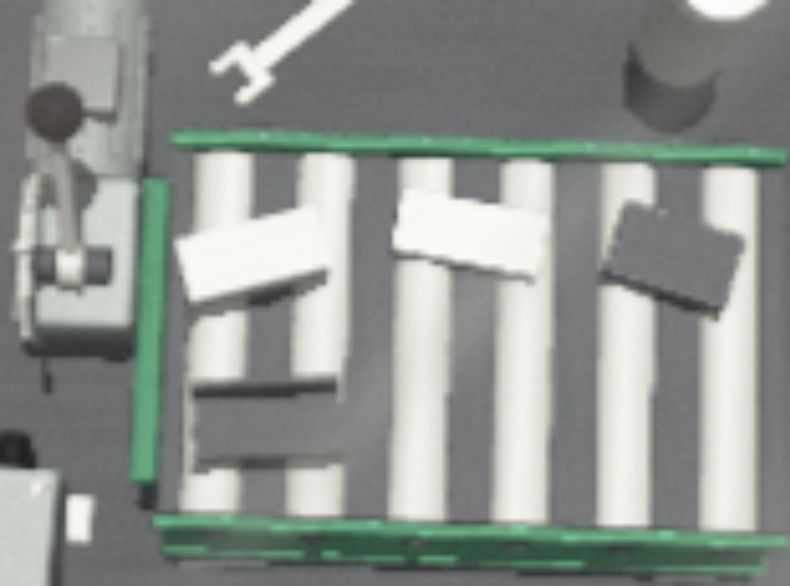

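View pics/c2.png

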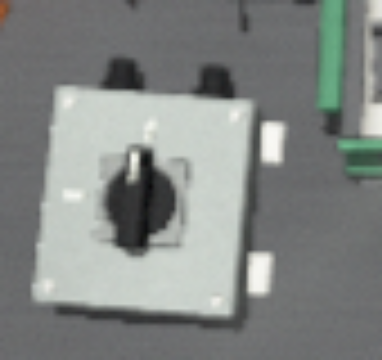

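The crops confirm the choice. The grey box's handle is in line with the glands (on), pointer up at about (135,160) in the crop. On the deck:
- tube_a (253,255)
- channel_a (265,425)
- bar_a (470,235)
- bar_b (672,257)

All four match their stated sizes. The rest of this step is a helper to work out the jogs.

```bash
cat >> h.py <<'E'
def rel(pos,yaw,o=None):
    "tool-down target: TCP pos, tool-y direction (deg, mod 180) -> shift and turn in tool axes"
    o=o or arm.get_obs(); T=R.from_quat(o['tcp_rot'])
    y=T.as_matrix()[:,1]; cur=np.degrees(np.arctan2(y[1],y[0])); base=np.degrees(np.arctan2(pos[1],pos[0]))
    c=[yaw+180*k for k in range(-3,4)]
    # absolute wrist angle relative to base angle, tracked through q6
    s0=cur-np.degrees(np.arctan2(o['position'][1],o['position'][0]))
    best=min(c,key=lambda a:abs(a-cur))
    a=np.radians(best); Y=np.array([np.cos(a),np.sin(a),0]);Zt=np.array([0,0,-1.]);X=np.cross(Y,Zt)
    G=R.from_matrix(np.c_[X,Y,Zt]); 
    sh=T.inv().apply(np.array(pos)-o['position']); tu=(T.inv()*G).as_rotvec()
    print('to',np.round(pos,3),'yaw',round(best,1),'shift',sh.round(4),'turn',tu.round(3),'| q6 now',o['qpos'][5].round(2))
E
python3 -c "
from h import *
rel([.369,.342,.20],85.5);rel([.369,.342,.10],85.5)"
```

```text
to [0.369 0.342 0.2  ] yaw 85.5 shift [-0.2637 -0.196   0.0309] turn [-0.001 -0.    -0.193] | q6 now -0.0
to [0.369 0.342 0.1  ] yaw 85.5 shift [-0.2637 -0.1959  0.1309] turn [-0.001 -0.    -0.193] | q6 now -0.0
```

Emit:
jog_arm(
  plan=[
    [[-0.264,-0.196,0.031,0,0,-0.193,60],[-0.264,-0.196,0.031,0,0,-0.193,60],[-0.264,-0.196,0.031,0,0,-0.193,60],[-0.264,-0.196,0.031,0,0,-0.193,60],[-0.264,-0.196,0.031,0,0,-0.193,60],[-0.264,-0.196,0.031,0,0,-0.193,60],[-0.264,-0.196,0.031,0,0,-0.193,60],[-0.264,-0.196,0.031,0,0,-0.193,60],[-0.264,-0.196,0.031,0,0,-0.193,60],[-0.264,-0.196,0.031,0,0,-0.193,60],[-0.264,-0.196,0.031,0,0,-0.193,60],[-0.264,-0.196,0.031,0,0,-0.193,60]],
  ],
  newtons=40,
)

```text
t: 1.6
position: [0.3694, 0.3425, 0.2003]
tcp_rot: [0.039, 0.999, 0.0, 0.0]
force: [0.4, -0.4, 0.5]
opening: 0.0652
grip_force: 0.0
```

```bash
python3 -c "
from h import *
im,d,p=cam('side');cv2.imwrite('pics/s1.png',cv2.resize(im[130:290,100:300],None,fx=4,fy=3.75))
print(arm.get_obs()['opening'])
rel([.369,.342,.20],85.5);rel([.369,.342,.10],85.5)"
```

```text
0.06535290918962569
to [0.369 0.342 0.2  ] yaw 85.5 shift [ 0.0004 -0.0005  0.0003] turn [ 0.  0. -0.] | q6 now -0.75
to [0.369 0.342 0.1  ] yaw 85.5 shift [ 0.0004 -0.0005  0.1003] turn [ 0.  0. -0.] | q6 now -0.75
```

View pics/s1.png

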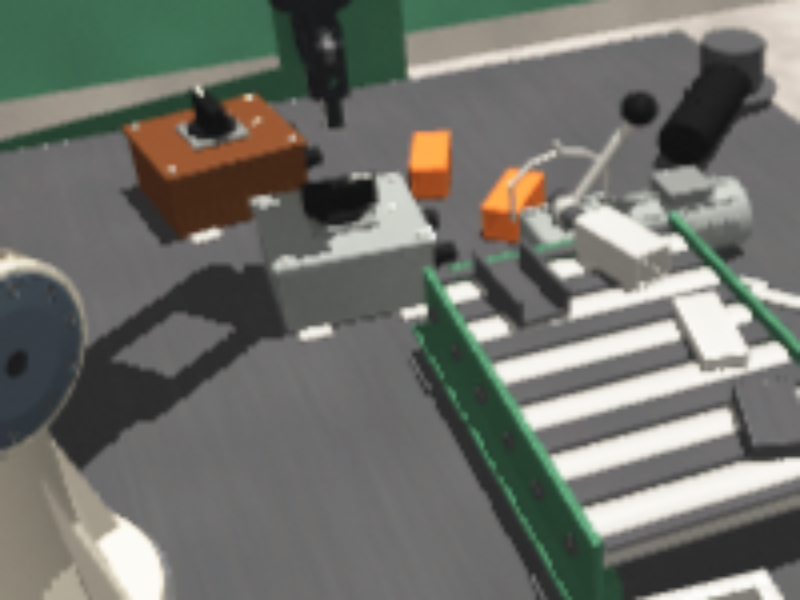

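The gripper hangs over the grey box's handle at about (338,195). Next I lower and grip.

Emit:
jog_arm(
  plan=[
    [[0,0,0.05,0,0,0,60],[0,0,0.08,0,0,0,60],[0,0,0.1,0,0,0,60],[0,0,0.1,0,0,0,60],[0,0,0.1,0,0,0,255],[0,0,0.1,0,0,0,255],[0,0,0.1,0,0,0,255],[0,0,0.1,0,0,0,255],[0,0,0.1,0,0,0,255],[0,0,0.1,0,0,0,255],[0,0,0.1,0,0,0,255]],
  ],
  newtons=40,
)

```text
t: 3.02
position: [0.37, 0.3434, 0.1014]
tcp_rot: [0.039, 0.999, 0.001, 0.001]
force: [-3.0, 3.6, 8.6]
opening: 0.0172
grip_force: 40.7
```

Emit:
jog_arm(
  plan=[
    [[0,0,0,0,0,-0.16,255],[0,0,0,0,0,-0.32,255],[0,0,0,0,0,-0.48,255],[0,0,0,0,0,-0.64,255],[0,0,0,0,0,-0.8,255],[0,0,0,0,0,-0.96,255],[0,0,0,0,0,-1.12,255],[0,0,0,0,0,-1.28,255],[0,0,0,0,0,-1.42,255],[0,0,0,0,0,-1.54,255],[0,0,0,0,0,-1.54,255],[0,0,0,0,0,-1.54,255]],
  ],
)

```text
t: 4.53
position: [0.368, 0.3459, 0.1014]
tcp_rot: [-0.667, 0.745, 0.003, 0.001]
force: [-15.4, 19.9, 6.2]
opening: 0.0172
grip_force: 39.7
```

Emit:
jog_arm(
  plan=[
    [[0,0,0,0,0,-1.54,60],[0,0,0,0,0,-1.54,60],[0,0,0,0,0,-1.54,60],[0,0,0,0,0,-1.54,60],[0,0,-0.05,0,0,-1.54,0],[0,0,-0.1,0,0,-1.54,0],[0,0,-0.16,0,0,-1.54,0],[0,0,-0.2,0,0,-1.54,0],[0,0,-0.2,0,0,-1.54,0]],
  ],
)

```text
t: 5.65
position: [0.268, 0.3902, 0.2572]
tcp_rot: [0.97, -0.21, 0.124, 0.009]
force: [-0.7, 0.8, 0.3]
opening: 0.0855
grip_force: 0.0
```

```bash
python3 -c "
from h import *
im,d,p=cam('side');cv2.imwrite('pics/s2.png',cv2.resize(im[130:290,100:300],None,fx=4,fy=3.75))
rel([.369,.342,.30],175)
rel([.5775,.141,.24],15.4)"
```

```text
to [0.369 0.342 0.3  ] yaw -185 shift [ 0.1204  0.0004 -0.0145] turn [-0.182 -0.193  1.228] | q6 now -3.02
to [0.578 0.141 0.24 ] yaw -164.6 shift [0.3706 0.1012 0.1068] turn [-0.14  -0.215  0.874] | q6 now -3.02
```

View pics/s2.png

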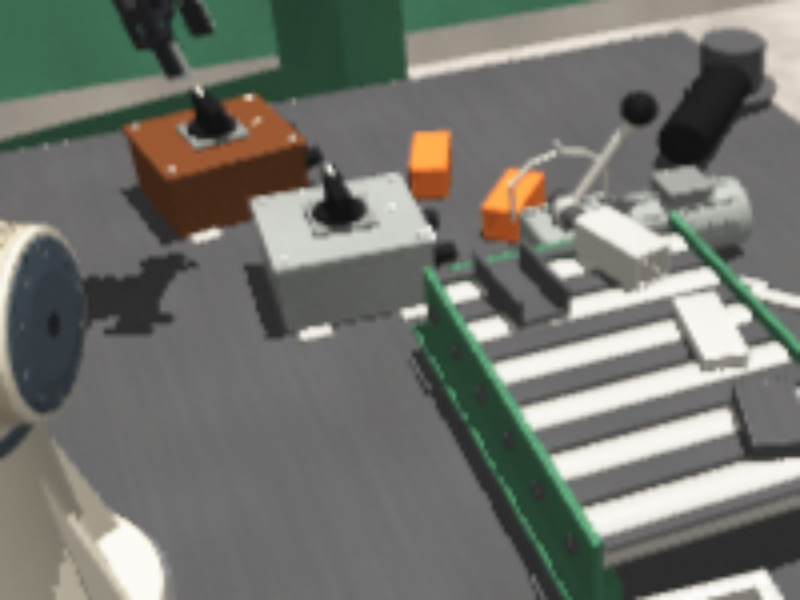

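The grey box's pointer now stands crosswise (335,190): off. My release rows repeated the turn by mistake, which did no harm in the air. Turns are relative to each call, so I turn back now.

Emit:
jog_arm(
  plan=[
    [[0.03,0,-0.015,-0.05,-0.05,0.3,0],[0.06,0,-0.015,-0.1,-0.1,0.6,0],[0.12,0,-0.015,-0.18,-0.19,1.23,0],[0.12,0,-0.015,-0.18,-0.19,1.23,0],[0.12,0,-0.015,-0.18,-0.19,1.23,0],[0.12,0,-0.015,-0.18,-0.19,1.23,0],[0.12,0,-0.015,-0.18,-0.19,1.23,0],[0.12,0,-0.015,-0.18,-0.19,1.23,0],[0.12,0,-0.015,-0.18,-0.19,1.23,0]],
  ],
)

```text
t: 6.82
position: [0.3708, 0.3412, 0.2987]
tcp_rot: [-0.674, 0.739, -0.002, -0.001]
force: [0.4, -0.0, 0.4]
opening: 0.0851
grip_force: 0.0
```

```bash
sed -i 's/best=min(c,key=lambda a:abs(a-cur))/best=min(c,key=lambda a:abs(a-base))/' h.py; python3 -c "
from h import *
rel([.5775,.141,.24],15.4)
rel([.45,.141,.30],85)"
```

```text
to [0.578 0.141 0.24 ] yaw 15.4 shift [ 0.1801 -0.2241  0.0597] turn [-5.000e-03  2.000e-03  2.781e+00] | q6 now -2.3
to [0.45  0.141 0.3  ] yaw 85 shift [ 0.192  -0.0973 -0.0005] turn [-4.000e-03 -1.000e-03  1.566e+00] | q6 now -2.3
```

Emit:
jog_arm(
  plan=[
    [[0.03,-0.03,0,0,0,0.4,0],[0.18,-0.224,0.06,0,0,1.2,0],[0.18,-0.224,0.06,0,0,1.2,0],[0.18,-0.224,0.06,0,0,1.2,0],[0.18,-0.224,0.06,0,0,1.2,0],[0.18,-0.224,0.06,0,0,2.78,0],[0.18,-0.224,0.06,0,0,2.78,0],[0.18,-0.224,0.06,0,0,2.78,0],[0.18,-0.224,0.06,0,0,2.78,0],[0.18,-0.224,0.06,0,0,2.78,0],[0.18,-0.224,0.06,0,0,2.78,0],[0.18,-0.224,0.06,0,0,2.78,0],[0.18,-0.224,0.06,0,0,2.78,0],[0.18,-0.224,0.06,0,0,2.78,0],[0.18,-0.224,0.06,0,0,2.78,0],[0.18,-0.224,0.06,0,0,2.78,0],[0.18,-0.224,0.06,0,0,2.78,0],[0.18,-0.224,0.06,0,0,2.78,0]],
  ],
)

```text
t: 9.07
position: [0.5768, 0.141, 0.2396]
tcp_rot: [0.606, 0.796, -0.001, 0.001]
force: [-0.2, -0.0, 0.3]
opening: 0.0854
grip_force: 0.0
```

```bash
python3 -c "
from h import *
rel([.5775,.141,.10],15.4)"
```

```text
to [0.578 0.141 0.1  ] yaw 15.4 shift [0.0003 0.0006 0.1396] turn [0.    0.003 0.001] | q6 now -0.03
```

Emit:
jog_arm(
  plan=[
    [[0,0.001,0.05,0,0,0,0],[0,0.001,0.1,0,0,0,0],[0,0.001,0.14,0,0,0,0],[0,0.001,0.14,0,0,0,0],[0,0.001,0.14,0,0,0,255],[0,0.001,0.14,0,0,0,255],[0,0.001,0.14,0,0,0,255],[0,0.001,0.14,0,0,0,255],[0,0.001,0.14,0,0,0,255],[0,0.001,0.14,0,0,0,255],[0,0.001,0.09,0,0,0,255],[0,0.001,0.04,0,0,0,255],[0,0.001,0,0,0,0,255],[0,0.001,0,0,0,0,255]],
  ],
  newtons=70,
)

```text
t: 10.82
position: [0.5797, 0.1416, 0.2437]
tcp_rot: [0.607, 0.795, 0.002, 0.004]
force: [-0.2, -0.3, -5.0]
opening: 0.0387
grip_force: 77.6
```

```bash
python3 -c "
from h import *
p=arm.camera_params('top')
q=onplane(np.array([(575,327),(668,337),(660,447),(563,437)])/1.5625,.1,p)
print(q.round(3),q.mean(0),np.linalg.norm(np.diff(q,axis=0),axis=1))
e=q[0]-q[3]+q[1]-q[2]; y=np.arctan2(e[1],e[0]); print('yaw',np.degrees(y))
c=q.mean(0); ex=np.array([np.cos(y),np.sin(y),0])
for s in(.05,-.04): t=c+s*ex; rel([t[0],t[1],.22],np.degrees(y))"
```

```text
[[ 0.49  -0.278  0.1  ]
 [ 0.472 -0.469  0.1  ]
 [ 0.251 -0.443  0.1  ]
 [ 0.267 -0.249  0.1  ]] [ 0.36987897 -0.35965934  0.1       ] [0.19139816 0.22297785 0.1946618 ]
yaw -7.20210345864421
to [ 0.419 -0.366  0.22 ] yaw -7.2 shift [-0.4472 -0.2887  0.0231] turn [0.008 0.002 0.393] | q6 now -0.03
to [ 0.33  -0.355  0.22 ] yaw -7.2 shift [-0.4127 -0.3718  0.0223] turn [0.008 0.002 0.393] | q6 now -0.03
```

Emit:
jog_arm(
  plan=[
    [[-0.02,-0.013,0,0,0,0,255],[-0.06,-0.04,0,0,0,0.05,255],[-0.1,-0.066,0,0,0,0.1,255],[-0.14,-0.09,0,0,0,0.15,255],[-0.18,-0.116,0,0,0,0.2,255],[-0.22,-0.142,0,0,0,0.25,255],[-0.26,-0.168,0,0,0,0.3,255],[-0.3,-0.194,0,0,0,0.35,255],[-0.34,-0.22,0,0,0,0.393,255],[-0.38,-0.245,0,0,0,0.393,255],[-0.42,-0.271,0,0,0,0.393,255],[-0.447,-0.289,0.02,0,0,0.393,255],[-0.447,-0.289,0.02,0,0,0.393,255],[-0.447,-0.289,0.02,0,0,0.393,255]],
  ],
)

```text
t: 12.58
position: [0.4158, -0.3657, 0.2198]
tcp_rot: [0.75, 0.661, -0.001, 0.0]
force: [1.3, -0.2, -4.3]
opening: 0.0391
grip_force: 77.2
```

```bash
python3 -c "
from h import *
rel([.419,-.366,.05],-7.2);print(arm.get_obs()['opening'])
im,d,p=cam('top');P=cloud(d,p);cv2.imwrite('pics/t3.png',cv2.resize(im[150:340,200:450],(790,600)))"
```

```text
to [ 0.419 -0.366  0.05 ] yaw -7.2 shift [0.0003 0.0033 0.1698] turn [-0.     0.001 -0.001] | q6 now -0.6
0.03912436519568329
```

View pics/t3.png

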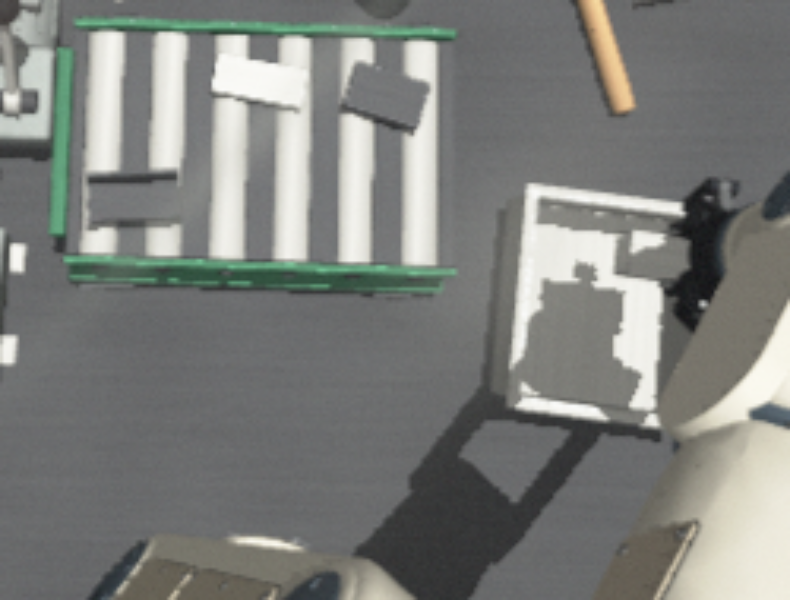

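The tube is held over the bin, with the gripper at (700,250) in the crop. Now I lower and release.

Emit:
jog_arm(
  plan=[
    [[0,0,0.05,0,0,0,255],[0,0,0.1,0,0,0,255],[0,0,0.15,0,0,0,255],[0,0,0.165,0,0,0,255],[0,0,0.165,0,0,0,255],[0,0,0.165,0,0,0,85],[0,0,0.165,0,0,0,85],[0,0,0.165,0,0,0,85],[0,0,0.12,0,0,0,85],[0,0,0.06,0,0,0,40],[0,0,-0.02,0,0,0,0],[0,0,-0.02,0,0,0,0]],
  ],
)

```text
t: 14.12
position: [0.4185, -0.3677, 0.2459]
tcp_rot: [0.75, 0.661, -0.0, 0.005]
force: [-0.1, -0.1, -0.3]
opening: 0.0853
grip_force: 0.0
```

```bash
python3 -c "
from h import *
rel([.4755,.131,.24],3.8);rel([.5975,.0025,.24],-9.4);rel([.584,-.1285,.24],-17.5)"
```

```text
to [0.476 0.131 0.24 ] yaw 3.8 shift [ 0.5019 -0.0062  0.0023] turn [ 0.007  0.008 -0.192] | q6 now -0.6
to [0.598 0.002 0.24 ] yaw -9.4 shift [0.3898 0.131  0.0042] turn [0.008 0.007 0.038] | q6 now -0.6
to [ 0.584 -0.128  0.24 ] yaw -17.5 shift [0.2581 0.134  0.0052] turn [0.009 0.006 0.179] | q6 now -0.6
```

Next is bar_b: I move above it and look again to check tube_a in the bin and the positions of the rest.

Emit:
jog_arm(
  plan=[
    [[0.03,0.02,0,0,0,0.04,0],[0.08,0.045,0,0,0,0.09,0],[0.13,0.07,0,0,0,0.14,0],[0.18,0.095,0,0,0,0.18,0],[0.23,0.12,0.003,0,0,0.18,0],[0.258,0.134,0.005,0,0,0.18,0],[0.258,0.134,0.005,0,0,0.18,0],[0.258,0.134,0.005,0,0,0.18,0]],
  ],
)

```text
t: 15.12
position: [0.5817, -0.1275, 0.235]
tcp_rot: [0.807, 0.591, -0.001, 0.001]
force: [0.2, -0.4, -0.3]
opening: 0.0853
grip_force: 0.0
```

```bash
cat > off.py <<'E'
from h import *
def run(save=None):
    im,d,p=cam('top');P=cloud(d,p);Z=P[...,2];u,v=np.meshgrid(np.arange(512),np.arange(384))
    def rep(m,name,mina=60):
        n,l,s,c=cv2.connectedComponentsWithStats(m.astype(np.uint8))
        for i in range(1,n):
            if s[i,4]<mina: continue
            q=P[l==i]; r=cv2.minAreaRect(q[:,:2].astype(np.float32)*1000)
            print(name,'px',c[i].round(),s[i,4],'z',np.nanpercentile(q[:,2],[50,95]).round(3),'c',np.round(r[0],1),'size',np.round(r[1],1),'ang',round(r[2],1))
    rep((u>222)&(u<340)&(v>155)&(v<238)&(Z>.1005)&(Z<.145),'off',40)
    # bin interior, in bin frame
    y=np.radians(-7.2); c=np.array([.371,-.3585]); x2=(P[...,:2]-c)
    bx=x2[...,0]*np.cos(y)+x2[...,1]*np.sin(y); by=-x2[...,0]*np.sin(y)+x2[...,1]*np.cos(y)
    rep((abs(bx)<.095)&(abs(by)<.08)&(Z>.012)&(Z<.2),'bin',40)
    if save: cv2.imwrite(save,cv2.resize(im[150:340,200:450],(790,600)))
if __name__=='__main__':
    import sys; run(sys.argv[1] if len(sys.argv)>1 else None)
E
python3 off.py; python3 -c "
from h import *
rel([.584,-.1285,.092],-17.5)"
```

```text
off px [281. 175.] 338 z [0.105 0.109] c [597.5   2.5] size [94.8 40.6] ang 80.2
off px [315. 178.] 183 z [0.108 0.112] c [ 590.2 -109.4] size [40.1 50.5] ang 73.0
off px [241. 204.] 63 z [0.119 0.122] c [498.2 132. ] size [ 5.5 89.8] ang 3.1
off px [241. 218.] 58 z [0.119 0.124] c [453.3 129.6] size [ 5.4 92.7] ang 3.6
bin px [398. 233.] 136 z [0.043 0.047] c [ 416.1 -395.3] size [42.  39.9] ang 82.9
to [ 0.584 -0.128  0.092] yaw -17.5 shift [0.0006 0.0022 0.1432] turn [ 0.001  0.003 -0.001] | q6 now 0.09
```

Emit:
jog_arm(
  plan=[
    [[0,0.002,0.05,0,0,0,0],[0,0.002,0.1,0,0,0,0],[0,0.002,0.135,0,0,0,0],[0,0.002,0.144,0,0,0,0],[0,0.002,0.144,0,0,0,255],[0,0.002,0.144,0,0,0,255],[0,0.002,0.144,0,0,0,255],[0,0.002,0.144,0,0,0,255],[0,0.002,0.144,0,0,0,255],[0,0.002,0.13,0,0,0,255],[0,0.002,0.09,0,0,0,255],[0,0.002,0.04,0,0,0,255],[0,0.002,0,0,0,0,255],[0,0.002,0,0,0,0,255]],
  ],
  newtons=80,
)

```text
t: 16.92
position: [0.5862, -0.1281, 0.2397]
tcp_rot: [0.807, 0.591, 0.002, 0.004]
force: [0.3, 0.1, -7.2]
opening: 0.0483
grip_force: 85.5
```

```bash
python3 -c "
from h import *
rel([.330,-.354,.22],-7.2)"
```

```text
to [ 0.33  -0.354  0.22 ] yaw -7.2 shift [-0.2925 -0.1765  0.0185] turn [ 0.009  0.003 -0.18 ] | q6 now 0.09
```

Emit:
jog_arm(
  plan=[
    [[-0.025,-0.015,0,0,0,-0.03,255],[-0.06,-0.036,0,0,0,-0.06,255],[-0.1,-0.06,0,0,0,-0.09,255],[-0.14,-0.085,0,0,0,-0.12,255],[-0.18,-0.109,0,0,0,-0.15,255],[-0.22,-0.133,0,0,0,-0.18,255],[-0.26,-0.157,0,0,0,-0.18,255],[-0.292,-0.176,0.01,0,0,-0.18,255],[-0.292,-0.176,0.02,0,0,-0.18,255],[-0.292,-0.176,0.08,0,0,-0.18,255],[-0.292,-0.176,0.14,0,0,-0.18,255],[-0.292,-0.176,0.19,0,0,-0.18,255],[-0.292,-0.176,0.195,0,0,-0.18,255],[-0.292,-0.176,0.195,0,0,-0.18,255],[-0.292,-0.176,0.195,0,0,-0.18,60],[-0.292,-0.176,0.195,0,0,-0.18,60],[-0.292,-0.176,0.195,0,0,-0.18,60],[-0.292,-0.176,0.14,0,0,-0.18,60],[-0.292,-0.176,0.08,0,0,-0.18,0],[-0.292,-0.176,0,0,0,-0.18,0]],
  ],
)

```text
t: 19.42
position: [0.3287, -0.3532, 0.2219]
tcp_rot: [0.75, 0.661, -0.001, 0.003]
force: [0.7, -0.5, 0.6]
opening: 0.0856
grip_force: 0.0
```

```bash
python3 -c "
from h import *
rel([.5975,.0025,.24],-9.5)"
```

```text
to [0.598 0.002 0.24 ] yaw -9.5 shift [ 0.3865  0.2222 -0.0191] turn [0.004 0.005 0.04 ] | q6 now -0.7
```

Emit:
jog_arm(
  plan=[
    [[0.03,0.018,-0.019,0,0,0.04,0],[0.386,0.222,-0.019,0,0,0.04,0],[0.386,0.222,-0.019,0,0,0.04,0],[0.386,0.222,-0.019,0,0,0.04,0],[0.386,0.222,-0.019,0,0,0.04,0],[0.386,0.222,-0.019,0,0,0.04,0],[0.386,0.222,-0.019,0,0,0.04,0],[0.386,0.222,-0.019,0,0,0.04,0],[0.386,0.222,-0.019,0,0,0.04,0],[0.386,0.222,-0.019,0,0,0.04,0],[0.386,0.222,-0.019,0,0,0.04,0]],
  ],
)

```text
t: 20.8
position: [0.5967, 0.0009, 0.2373]
tcp_rot: [0.764, 0.646, -0.0, 0.002]
force: [-0.1, 0.1, -0.1]
opening: 0.0853
grip_force: 0.0
```

```bash
python3 off.py pics/t4.png; python3 -c "
from h import *
rel([.5975,.0025,.09],-9.5)"
```

```text
off px [293. 178.] 57 z [0.105 0.109] c [590.  -33.6] size [20. 37.] ang 81.1
off px [241. 204.] 63 z [0.119 0.123] c [496.8 132.6] size [ 8.1 91.1] ang 4.0
off px [241. 218.] 58 z [0.12  0.124] c [453.3 129.5] size [ 5.1 92.6] ang 3.8
bin px [390. 232.] 343 z [0.043 0.047] c [ 419.8 -367. ] size [90.6 40.3] ang 83.0
bin px [385. 258.] 367 z [0.021 0.026] c [ 332.4 -353.9] size [80.4 49.7] ang 82.8
to [0.598 0.002 0.09 ] yaw -9.5 shift [2.100e-03 1.000e-04 1.472e-01] turn [ 0.002  0.003 -0.001] | q6 now 0.17
```

Emit:
jog_arm(
  plan=[
    [[0.002,0,0.05,0,0,0,0],[0.002,0,0.1,0,0,0,0],[0.002,0,0.138,0,0,0,0],[0.002,0,0.147,0,0,0,0],[0.002,0,0.147,0,0,0,255],[0.002,0,0.147,0,0,0,255],[0.002,0,0.147,0,0,0,255],[0.002,0,0.147,0,0,0,255],[0.002,0,0.147,0,0,0,255],[0.002,0,0.147,0,0,0,255],[0.002,0,0.13,0,0,0,255],[0.002,0,0.09,0,0,0,255],[0.002,0,0.04,0,0,0,255],[0.002,0,0,0,0,0,255],[0.002,0,0,0,0,0,255]],
  ],
)

```text
t: 22.72
position: [0.5995, 0.0039, 0.2408]
tcp_rot: [0.763, 0.646, 0.002, 0.004]
force: [0.4, -0.2, -5.9]
opening: 0.0378
grip_force: 82.1
```

```bash
python3 -c "
from h import *
rel([.330,-.354,.24],-7.2)"
```

```text
to [ 0.33  -0.354  0.24 ] yaw -7.2 shift [-0.3975 -0.2067 -0.0004] turn [ 0.009  0.002 -0.04 ] | q6 now 0.17
```

Emit:
jog_arm(
  plan=[
    [[-0.03,-0.016,0,0,0,-0.04,255],[-0.08,-0.042,0,0,0,-0.04,255],[-0.13,-0.068,0,0,0,-0.04,255],[-0.18,-0.094,0,0,0,-0.04,255],[-0.23,-0.12,0,0,0,-0.04,255],[-0.28,-0.146,0,0,0,-0.04,255],[-0.33,-0.172,0,0,0,-0.04,255],[-0.38,-0.198,0,0,0,-0.04,255],[-0.397,-0.207,0,0,0,-0.04,255],[-0.397,-0.207,0.02,0,0,-0.04,255],[-0.397,-0.207,0.07,0,0,-0.04,255],[-0.397,-0.207,0.13,0,0,-0.04,255],[-0.397,-0.207,0.175,0,0,-0.04,255],[-0.397,-0.207,0.182,0,0,-0.04,255],[-0.397,-0.207,0.182,0,0,-0.04,255],[-0.397,-0.207,0.182,0,0,-0.04,60],[-0.397,-0.207,0.182,0,0,-0.04,60],[-0.397,-0.207,0.182,0,0,-0.04,60],[-0.397,-0.207,0.12,0,0,-0.04,60],[-0.397,-0.207,0.03,0,0,-0.04,0]],
  ],
)

```text
t: 25.22
position: [0.3276, -0.3533, 0.1812]
tcp_rot: [0.75, 0.661, -0.001, 0.001]
force: [-0.0, -0.7, -0.3]
opening: 0.0808
grip_force: 0.0
```

```bash
python3 -c "
from h import *
rel([.4757,.131,.25],3.7)"
```

```text
to [0.476 0.131 0.25 ] yaw 3.7 shift [ 0.4989  0.0862 -0.0697] turn [ 0.001  0.002 -0.19 ] | q6 now -0.7
```

Emit:
jog_arm(
  plan=[
    [[0,0,-0.03,0,0,0,0],[0.04,0.007,-0.04,0,0,-0.1,0],[0.5,0.086,-0.04,0,0,-0.19,0],[0.5,0.086,-0.04,0,0,-0.19,0],[0.5,0.086,-0.04,0,0,-0.19,0],[0.5,0.086,-0.04,0,0,-0.19,0],[0.5,0.086,-0.04,0,0,-0.19,0],[0.5,0.086,-0.04,0,0,-0.19,0],[0.5,0.086,-0.04,0,0,-0.19,0],[0.5,0.086,-0.04,0,0,-0.19,0],[0.5,0.086,-0.04,0,0,-0.19,0],[0.5,0.086,-0.04,0,0,-0.19,0],[0.5,0.086,-0.04,0,0,-0.19,0]],
  ],
)

```text
t: 26.85
position: [0.4757, 0.1307, 0.2187]
tcp_rot: [0.685, 0.729, -0.001, 0.002]
force: [0.8, 0.2, -0.2]
opening: 0.0853
grip_force: 0.0
```

```bash
python3 off.py pics/t5.png; python3 -c "
from h import *
rel([.4757,.131,.098],3.7)"
```

```text
bin px [390. 232.] 342 z [0.043 0.047] c [ 419.6 -368.2] size [92.8 40.4] ang 82.7
bin px [386. 258.] 432 z [0.035 0.04 ] c [ 332.  -356.4] size [96.5 49.8] ang 82.9
to [0.476 0.131 0.098] yaw 3.7 shift [ 0.0007 -0.0002  0.1207] turn [ 0.001  0.003 -0.002] | q6 now 0.21
```

View pics/t5.png

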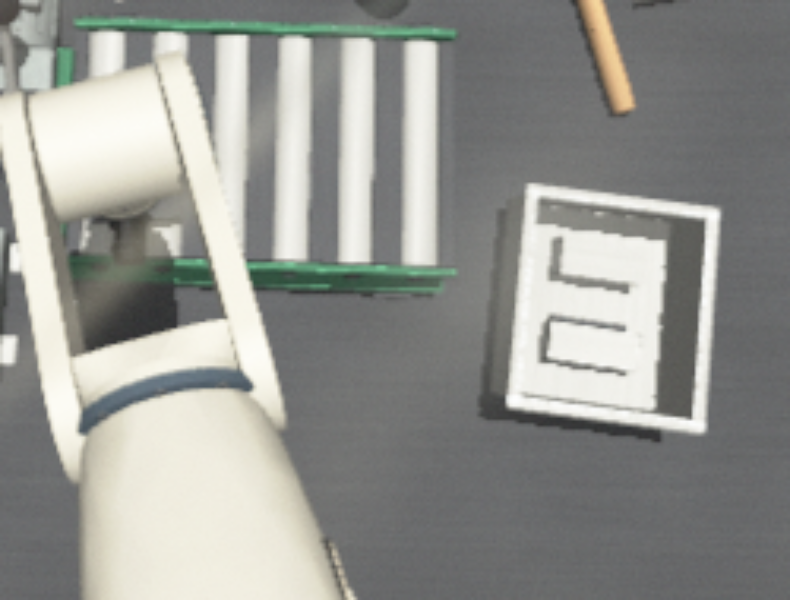

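The bin at (610,310) holds tube_a, with bar_a stacked on bar_b. Only the channel is left, under the arm.

Emit:
jog_arm(
  plan=[
    [[0,0,0.04,0,0,0,35],[0,0,0.08,0,0,0,35],[0,0,0.11,0,0,0,35],[0,0,0.12,0,0,0,35],[0,0,0.12,0,0,0,35],[0,0,0.12,0,0,0,255],[0,0,0.12,0,0,0,255],[0,0,0.12,0,0,0,255],[0,0,0.12,0,0,0,255],[0,0,0.12,0,0,0,255],[0,0,0.1,0,0,0,255],[0,0,0.05,0,0,0,255],[0,0,0,0,0,0,255],[0,0,-0.02,0,0,0,255],[0,0,-0.02,0,0,0,255]],
  ],
  newtons=60,
)

```text
t: 28.78
position: [0.4768, 0.132, 0.2406]
tcp_rot: [0.684, 0.729, 0.001, 0.003]
force: [0.1, -0.3, -3.9]
opening: 0.0486
grip_force: 64.0
```

```bash
python3 -c "
from h import *
rel([.330,-.354,.24],-7.2)"
```

```text
to [ 0.33  -0.354  0.24 ] yaw -7.2 shift [-0.4756 -0.1777  0.0007] turn [0.006 0.002 0.19 ] | q6 now 0.21
```

Emit:
jog_arm(
  plan=[
    [[-0.03,-0.011,0,0,0,0.03,255],[-0.08,-0.03,0,0,0,0.06,255],[-0.13,-0.049,0,0,0,0.1,255],[-0.18,-0.067,0,0,0,0.14,255],[-0.23,-0.086,0,0,0,0.19,255],[-0.28,-0.105,0,0,0,0.19,255],[-0.33,-0.123,0,0,0,0.19,255],[-0.38,-0.142,0,0,0,0.19,255],[-0.43,-0.161,0,0,0,0.19,255],[-0.476,-0.178,0,0,0,0.19,255],[-0.476,-0.178,0,0,0,0.19,255],[-0.476,-0.178,0.05,0,0,0.19,255],[-0.476,-0.178,0.11,0,0,0.19,255],[-0.476,-0.178,0.165,0,0,0.19,255],[-0.476,-0.178,0.175,0,0,0.19,255],[-0.476,-0.178,0.175,0,0,0.19,255],[-0.476,-0.178,0.175,0,0,0.19,60],[-0.476,-0.178,0.175,0,0,0.19,60],[-0.476,-0.178,0.175,0,0,0.19,60],[-0.476,-0.178,0.175,0,0,0.19,60]],
  ],
)

```text
t: 31.28
position: [0.3292, -0.3555, 0.0654]
tcp_rot: [0.75, 0.661, -0.001, 0.002]
force: [0.7, -0.3, -0.1]
opening: 0.0654
grip_force: 0.0
```

Emit:
jog_arm(
  plan=[
    [[0,0,-0.05,0,0,0,60],[0,0,-0.11,0,0,0,0],[0,0,-0.17,0,0,0,0],[0,0,-0.25,0,0,0,0],[0,0,-0.25,0,0,0,0],[0.1,-0.05,-0.25,0,0,0,0],[0.15,-0.1,-0.25,0,0,0,0],[0.15,-0.1,-0.25,0,0,0,0],[0.15,-0.1,-0.25,0,0,0,0]],
  ],
)

```text
t: 32.4
position: [0.2465, -0.1907, 0.3142]
tcp_rot: [0.75, 0.662, -0.0, 0.002]
force: [0.2, -0.8, 0.1]
opening: 0.0856
grip_force: 0.0
```

```bash
python3 off.py; python3 - <<'E'
from h import *
im,d,p=cam('top');P=cloud(d,p);Z=P[...,2]
u,v=np.meshgrid(np.arange(512),np.arange(384))
m=(u>188)&(u<222)&(v>130)&(v<200)
for lo,hi in((.12,.14),(.14,.16),(.16,.18),(.19,.25)):
    q=P[m&(Z>lo)&(Z<hi)]; print(lo,len(q),np.nanmean(q,0).round(4),np.nanmin(q,0).round(3),np.nanmax(q,0).round(3))
s,ds,ps=cam('side');Ps=cloud(ds,ps)
np.savez('s6.npz',s=s,Ps=Ps)
k=(s.max(2)<60)&(abs(Ps[...,0]-.65)<.05)&(abs(Ps[...,1]-.26)<.05)&(Ps[...,2]>.17)
print('side knob',k.sum(),np.nanmean(Ps[k],0),np.nanmin(Ps[k],0),np.nanmax(Ps[k],0))
cv2.imwrite('pics/s6.png',cv2.resize(s[130:290,120:333],None,fx=3.75,fy=3.75))
print(arm.get_obs()['position'])
E
```

```text
bin px [380. 239.] 311 z [0.043 0.047] c [ 396.5 -330.7] size [83.6 40.2] ang 82.0
bin px [387. 259.] 479 z [0.042 0.068] c [ 331.5 -356.5] size [97.5 51.2] ang 82.6
0.12 46 [0.5851 0.2709 0.13  ] [0.528 0.253 0.121] [0.626 0.285 0.14 ]
0.14 60 [0.5934 0.2726 0.1468] [0.542 0.253 0.14 ] [0.629 0.285 0.159]
0.16 17 [0.6313 0.2588 0.1691] [0.625 0.255 0.16 ] [0.638 0.265 0.178]
0.19 104 [0.65   0.2573 0.2013] [0.634 0.243 0.191] [0.669 0.273 0.211]
side knob 60 [0.64703913 0.24962227 0.19488033] [0.63492019 0.23720424 0.17846664] [0.66258847 0.2668147  0.20947715]
[ 0.24888306 -0.19366042  0.31466463]
```

View pics/s6.png

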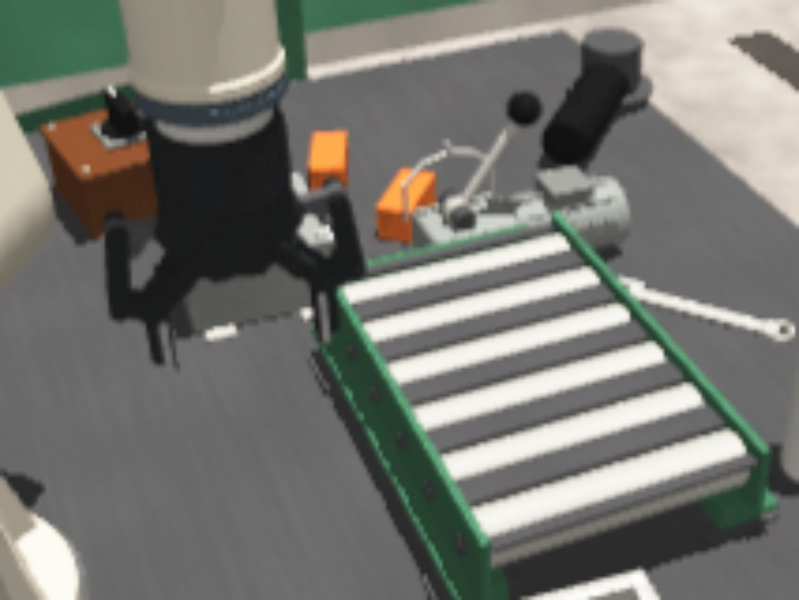

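The deck is clear and the lever leans away, knob at (523,107) and hub at about (460,210). Everything is in the bin. Next I locate the pivot.

```bash
python3 - <<'E'
from h import *
z=np.load('top0.npz');P=cloud(z['d'],arm.camera_params('top'))
p=arm.camera_params('top')
print('hub',onplane([(203.3,182)],.085,p), 'knob ray z.193',onplane([(190+55/5.1,130+110/5.1)],.193,p))
S=np.load('s6.npz');Ps=S['Ps']
for n,Q in(('top',P),('side',Ps)):
    m=(abs(Q[...,1]-.28)<.03)&(Q[...,2]>.10)&(Q[...,2]<.165)&(Q[...,0]>.48)&(Q[...,0]<.68)
    q=Q[m]; b=q[q[:,1]>.268]; print(n,'bow',len(b))
    A=np.c_[2*b[:,[0,2]],np.ones(len(b))]; s=np.linalg.lstsq(A,(b[:,[0,2]]**2).sum(1),rcond=None)[0]
    print(' circle',s[:2],np.sqrt(s[2]+s[0]**2+s[1]**2),'y',b[:,1].mean(), 'x range',b[:,0].min(),b[:,0].max())
    r=q[(q[:,1]<.265)&(q[:,2]>.11)]; 
    if len(r)>5: f=np.polyfit(r[:,2],r[:,0],1); print(' rod n',len(r),'slope',f,'x at .085',np.polyval(f,.085),'theta',np.arctan(f[0]),'y',r[:,1].mean())
E
```

```text
hub [[0.57299517 0.26027633 0.085     ]] knob ray z.193 [[0.65121898 0.2560356  0.193     ]]
top bow 68
 circle [0.57577068 0.09648605] 0.05124049011384951 y 0.2818886692444843 x range 0.5233049539857287 0.6274775529514649
 rod n 59 slope [0.70496862 0.51187406] x at .085 0.5717963953375829 theta 0.614052827411143 y 0.25829226835406544
side bow 53
 circle [0.57503437 0.09777727] 0.05082690222188883 y 0.2810052930838421 x range 0.5225898167269136 0.626620766029609
 rod n 52 slope [0.72042251 0.51163046] x at .085 0.5728663762756138 theta 0.624301259844312 y 0.25683023895774315
```

```bash
python3 -c "
from h import *
rel([.649,.257,.29],89)"
```

```text
to [0.649 0.257 0.29 ] yaw 89 shift [0.4974 0.3404 0.0238] turn [-1.000e-03  5.000e-03 -1.679e+00] | q6 now -0.54
```

Emit:
jog_arm(
  plan=[
    [[0.04,0.03,0.02,0,0,-0.15,0],[0.25,0.17,0.02,0,0,-0.8,0],[0.25,0.17,0.02,0,0,-0.8,0],[0.25,0.17,0.02,0,0,-0.8,0],[0.25,0.17,0.02,0,0,-0.8,0],[0.497,0.34,0.024,0,0,-1.68,0],[0.497,0.34,0.024,0,0,-1.68,0],[0.497,0.34,0.024,0,0,-1.68,0],[0.497,0.34,0.024,0,0,-1.68,0],[0.497,0.34,0.024,0,0,-1.68,0],[0.497,0.34,0.024,0,0,-1.68,0],[0.497,0.34,0.024,0,0,-1.68,0],[0.497,0.34,0.024,0,0,-1.68,0],[0.497,0.34,0.024,0,0,-1.68,0]],
  ],
)

```text
t: 34.3
position: [0.6479, 0.2563, 0.2899]
tcp_rot: [0.009, 1.0, -0.001, 0.001]
force: [-0.5, 0.1, 0.1]
opening: 0.0856
grip_force: 0.0
```

```bash
python3 -c "
from h import *
rel([.649,.257,.29],89);rel([.649,.257,.172],89)
M=R.from_quat(arm.get_obs()['tcp_rot']).inv();print(M.apply([-.0755,0,.0242]))"
```

```text
to [0.649 0.257 0.29 ] yaw 89 shift [-0.001   0.0007 -0.0001] turn [-0.003  0.002 -0.001] | q6 now -1.18
to [0.649 0.257 0.172] yaw 89 shift [-0.0008  0.001   0.1179] turn [-0.003  0.002 -0.001] | q6 now -1.18
[ 0.07544231 -0.00143071 -0.02433724]
```

Emit:
jog_arm(
  plan=[
    [[-0.001,0.001,0.05,0,0,0,0],[-0.001,0.001,0.1,0,0,0,0],[-0.001,0.001,0.118,0,0,0,0],[-0.001,0.001,0.118,0,0,0,0],[-0.001,0.001,0.118,0,0,0,255],[-0.001,0.001,0.118,0,0,0,255],[-0.001,0.001,0.118,0,0,0,255],[-0.001,0.001,0.118,0,0,0,255],[-0.001,0.001,0.118,0,0,0,255],[-0.001,0.001,0.118,0,0,0,255]],
  ],
  newtons=40,
)

```text
t: 35.55
position: [0.6505, 0.26, 0.1733]
tcp_rot: [0.008, 1.0, 0.0, 0.003]
force: [1.7, 7.3, 3.9]
opening: 0.0337
grip_force: 39.5
```

Emit:
jog_arm(
  plan=[
    [[0.006,0,-0.004,0,0,0,255],[0.013,0,-0.008,0,0,0,255],[0.019,0,-0.011,0,0,0,255],[0.025,0,-0.014,0,0,0,255],[0.037,0,-0.018,0,0,0,255],[0.05,0,-0.022,0,0,0,255],[0.062,0,-0.024,0,0,0,255],[0.075,0,-0.024,0,0,0,255],[0.075,0,-0.024,0,0,0,255],[0.075,0,-0.024,0,0,0,255]],
  ],
)

```text
t: 36.8
position: [0.5746, 0.2613, 0.1966]
tcp_rot: [0.009, 1.0, 0.0, 0.002]
force: [-1.4, 7.1, 0.0]
opening: 0.0331
grip_force: 39.6
```

Next I release, rise and back away to view the lever.

Emit:
jog_arm(
  plan=[
    [[0,0,0,0,0,0,0],[0,0,0,0,0,0,0],[0,0,0,0,0,0,0],[0,0,0,0,0,0,0],[0,0,-0.05,0,0,0,0],[0,0,-0.1,0,0,0,0],[0.05,0,-0.12,0,0,0,0],[0.1,0,-0.12,0,0,0,0],[0.15,0.02,-0.12,0,0,0,0],[0.205,0.08,-0.12,0,0,0,0],[0.205,0.08,-0.12,0,0,0,0],[0.205,0.08,-0.12,0,0,0,0]],
  ],
)

```text
t: 38.3
position: [0.3699, 0.3436, 0.3148]
tcp_rot: [0.007, 1.0, -0.002, 0.001]
force: [-0.8, -0.0, 0.4]
opening: 0.0854
grip_force: 0.0
```

```bash
python3 off.py; python3 - <<'E'
from h import *
for n in('top','side'):
    im,d,p=cam(n);Q=cloud(d,p)
    m=(abs(Q[...,1]-.255)<.03)&(Q[...,2]>.10)&(Q[...,2]<.25)&(Q[...,0]>.48)&(Q[...,0]<.68)
    q=Q[m]; k=q[q[:,2]>.205]; print(n,'knob',len(k),k.mean(0) if len(k) else '')
    r=q[(q[:,1]<.267)&(q[:,2]>.11)&(q[:,2]<.19)]
    if len(r)>5: f=np.polyfit(r[:,2],r[:,0],1); print(' rod',len(r),'theta',np.arctan(f[0]),'x at .085',np.polyval(f,.085))
    if n=='side': cv2.imwrite('pics/s7.png',cv2.resize(im[130:290,120:333],None,fx=3.75,fy=3.75))
rel([.3685,.343,.25],175);rel([.3685,.343,.25],-5)
E
```

```text
bin px [380. 239.] 311 z [0.043 0.047] c [ 396.4 -331.1] size [83.9 39.9] ang 81.9
bin px [387. 259.] 478 z [0.042 0.068] c [ 331.3 -357.4] size [97.8 51.1] ang 82.6
top knob 115 [0.58551788 0.25828788 0.22534745]
 rod 17 theta 0.06939753193366353 x at .085 0.5729158144405033
side knob 69 [0.58386415 0.25104781 0.22137099]
 rod 56 theta 0.0925003655894185 x at .085 0.574049907091148
to [0.368 0.343 0.25 ] yaw -5 shift [0.0028 0.0009 0.0646] turn [-1.000e-03  4.000e-03  1.641e+00] | q6 now -0.81
to [0.368 0.343 0.25 ] yaw -5 shift [0.0028 0.0009 0.0646] turn [-1.000e-03  4.000e-03  1.641e+00] | q6 now -0.81
```

View pics/s7.png

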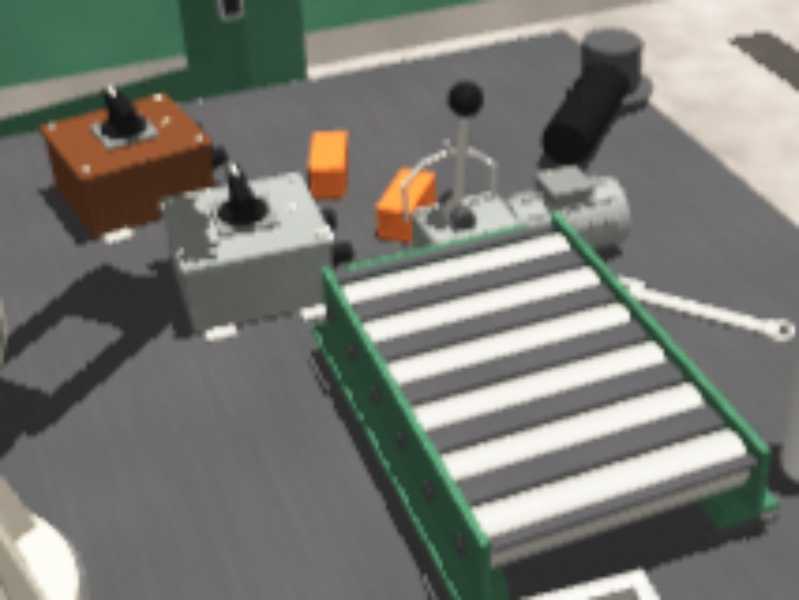

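The lever is nearly upright, with the knob at (465,98), but it still leans by about 0.085. I centre it by closing the pads along x at the pivot's x.

```bash
python3 -c "
from h import *
rel([.574,.258,.30],-1)"
```

```text
to [0.574 0.258 0.3  ] yaw -1 shift [-0.2042 -0.0807  0.0152] turn [-0.002  0.004  1.571] | q6 now -0.81
```

Emit:
jog_arm(
  plan=[
    [[-0.02,-0.01,0,0,0,0.18,0],[-0.06,-0.02,0,0,0,0.4,0],[-0.1,-0.04,0,0,0,0.6,0],[-0.204,-0.081,0,0,0,1.57,0],[-0.204,-0.081,0,0,0,1.57,0],[-0.204,-0.081,0,0,0,1.57,0],[-0.204,-0.081,0,0,0,1.57,0],[-0.204,-0.081,0,0,0,1.57,0],[-0.204,-0.081,0,0,0,1.57,0],[-0.204,-0.081,0,0,0,1.57,0],[-0.204,-0.081,0,0,0,1.57,0],[-0.204,-0.081,0,0,0,1.57,0]],
  ],
)

```text
t: 39.95
position: [0.5732, 0.2582, 0.3152]
tcp_rot: [0.712, 0.702, -0.001, 0.002]
force: [0.3, -0.4, -0.2]
opening: 0.0854
grip_force: 0.0
```

```bash
python3 -c "
from h import *
rel([.574,.258,.198],-1)"
```

```text
to [0.574 0.258 0.198] yaw -1 shift [0.0002 0.0006 0.1172] turn [0.001 0.003 0.002] | q6 now 0.44
```

Emit:
jog_arm(
  plan=[
    [[0,0.001,0.05,0,0,0,0],[0,0.001,0.1,0,0,0,0],[0,0.001,0.117,0,0,0,0],[0,0.001,0.117,0,0,0,0],[0,0.001,0.117,0,0,0,255],[0,0.001,0.117,0,0,0,255],[0,0.001,0.117,0,0,0,255],[0,0.001,0.117,0,0,0,255],[0,0.001,0.117,0,0,0,255],[0,0.001,0.117,0,0,0,255],[0,0.001,0.117,0,0,0,255],[0,0.001,0.117,0,0,0,0],[0,0.001,0.117,0,0,0,0],[0,0.001,0.117,0,0,0,0],[0,0.001,0.117,0,0,0,0],[0,0.001,0.07,0,0,0,0],[0,0.001,0.01,0,0,0,0],[0,0.001,0,0,0,0,0],[0,0.001,0,0,0,0,0]],
  ],
  newtons=25,
)

```text
t: 42.32
position: [0.5741, 0.2586, 0.3156]
tcp_rot: [0.713, 0.701, -0.0, 0.002]
force: [0.1, 0.3, -0.8]
opening: 0.0853
grip_force: 0.0
```

```bash
python3 - <<'E'
from h import *
for n in('side',):
    im,d,p=cam(n);Q=cloud(d,p)
    m=(abs(Q[...,1]-.255)<.03)&(Q[...,2]>.10)&(Q[...,2]<.25)&(Q[...,0]>.48)&(Q[...,0]<.68)
    q=Q[m]; k=q[q[:,2]>.205]; print(n,'knob',len(k),k.mean(0) if len(k) else '')
    r=q[(q[:,1]<.267)&(q[:,2]>.11)&(q[:,2]<.19)]
    if len(r)>5: f=np.polyfit(r[:,2],r[:,0],1); print(' rod',len(r),'theta',np.arctan(f[0]),'x at .085',np.polyval(f,.085))
# isolator handle grip: pointer at +y_box; tool y across it
rel([.3685,.342,.3],175);
E
```

```text
side knob 68 [0.57248962 0.25122502 0.22155915]
 rod 59 theta -0.038206412004771914 x at .085 0.5769632393966279
to [0.368 0.342 0.3  ] yaw -5 shift [ 0.0805 -0.2063  0.0139] turn [0.    0.004 0.071] | q6 now 0.44
```

The lever is now within about 0.04 rad of upright. Next is turning the isolator back on.

Emit:
jog_arm(
  plan=[
    [[0.02,-0.05,0,0,0,0.07,0],[0.04,-0.1,0,0,0,0.07,0],[0.06,-0.15,0,0,0,0.07,20],[0.08,-0.206,0.014,0,0,0.07,60],[0.08,-0.206,0.014,0,0,0.07,60],[0.08,-0.206,0.014,0,0,0.07,60],[0.08,-0.206,0.014,0,0,0.07,60]],
  ],
)

```text
t: 43.25
position: [0.3703, 0.3414, 0.3003]
tcp_rot: [0.737, 0.676, -0.001, 0.002]
force: [0.2, -0.3, -0.3]
opening: 0.0654
grip_force: 0.0
```

```bash
python3 off.py; python3 - <<'E'
from h import *
rel([.368,.344,.1],-5)
im,d,p=cam('top');cv2.imwrite('pics/t8.png',cv2.resize(im[120:320,150:440],(800,552)))
E
```

```text
bin px [380. 239.] 309 z [0.043 0.047] c [ 396.2 -331.4] size [84.4 39.9] ang 81.5
bin px [387. 259.] 478 z [0.042 0.068] c [ 331.4 -356.9] size [96.7 51.1] ang 82.6
to [0.368 0.344 0.1  ] yaw -5 shift [ 0.0031 -0.0029  0.2004] turn [ 0.002  0.003 -0.   ] | q6 now 0.83
```

View pics/t8.png

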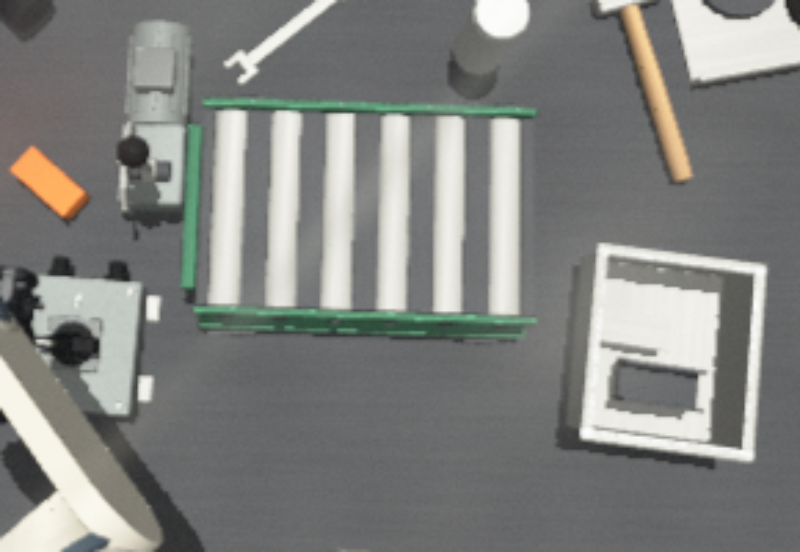

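The deck is empty, all four offcuts are in the bin at (675,350), and the lever knob sits over its pivot at (133,150). Now I grip the isolator.

Emit:
jog_arm(
  plan=[
    [[0.003,-0.003,0.06,0,0,0,60],[0.003,-0.003,0.12,0,0,0,60],[0.003,-0.003,0.17,0,0,0,60],[0.003,-0.003,0.2,0,0,0,60],[0.003,-0.003,0.2,0,0,0,60],[0.003,-0.003,0.2,0,0,0,255],[0.003,-0.003,0.2,0,0,0,255],[0.003,-0.003,0.2,0,0,0,255],[0.003,-0.003,0.2,0,0,0,255],[0.003,-0.003,0.2,0,0,0,255],[0.003,-0.003,0.2,0,0,0,255]],
  ],
  newtons=40,
)

```text
t: 44.72
position: [0.3677, 0.345, 0.1022]
tcp_rot: [0.737, 0.676, 0.001, 0.002]
force: [0.8, -1.1, 6.7]
opening: 0.0173
grip_force: 39.9
```

Emit:
jog_arm(
  plan=[
    [[0,0,0,0,0,0.16,255],[0,0,0,0,0,0.32,255],[0,0,0,0,0,0.48,255],[0,0,0,0,0,0.64,255],[0,0,0,0,0,0.8,255],[0,0,0,0,0,0.96,255],[0,0,0,0,0,1.12,255],[0,0,0,0,0,1.28,255],[0,0,0,0,0,1.42,255],[0,0,0,0,0,1.55,255],[0,0,0,0,0,1.55,255],[0,0,0,0,0,1.55,255]],
  ],
)

```text
t: 46.22
position: [0.3687, 0.3436, 0.1022]
tcp_rot: [0.999, -0.032, 0.002, 0.002]
force: [7.2, -10.4, 8.4]
opening: 0.0177
grip_force: 39.0
```

Emit:
jog_arm(
  plan=[
    [[0,0,0,0,0,0,60],[0,0,0,0,0,0,60],[0,0,0,0,0,0,60],[0,0,0,0,0,0,60],[0,0,-0.05,0,0,0,60],[0,0,-0.1,0,0,0,60],[0,0,-0.16,0,0,0,60],[0,0,-0.2,0,0,0,60],[0.06,0,-0.2,0,0,0,60],[0.12,0,-0.2,0,0,0,60],[0.12,0,-0.2,0,0,0,60]],
  ],
)

```text
t: 47.6
position: [0.4895, 0.3367, 0.3003]
tcp_rot: [0.999, -0.034, 0.001, 0.002]
force: [-0.6, 0.2, 0.2]
opening: 0.0654
grip_force: 0.0
```

```bash
python3 off.py; python3 - <<'E'
from h import *
im,d,p=cam('side');cv2.imwrite('pics/s9.png',cv2.resize(im[130:290,120:333],None,fx=3.75,fy=3.75));print(arm.get_obs()['qpos'].round(2))
E
```

```text
bin px [380. 239.] 311 z [0.043 0.048] c [ 396.5 -330.9] size [82.8 40.1] ang 81.8
bin px [387. 259.] 478 z [0.042 0.069] c [ 331.5 -356.6] size [96.7 51.1] ang 82.6
[ 0.61  0.24  1.63 -0.    1.27  2.24]
```

View pics/s9.png

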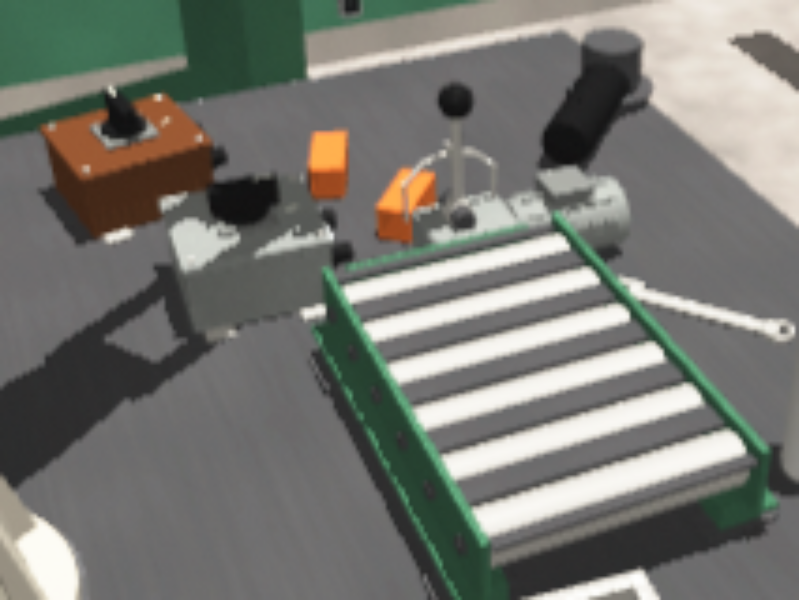

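The isolator handle at (245,195) is back in line (on), the lever is upright at (455,100), and the gripper is clear. I hand in.

```bash
python3 -c "
from station import arm
print(arm.hand_in())"
```

```text
the job is handed in; nothing more can be done
None
```

I handed the job in at about 48 s: all four offcuts are in the scrap bin, the drive lever is within about 0.04 rad of upright, and the isolator is back on; no verdict came back.

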